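Seat, clamp and open the kitchen water filter

TASK

Push the loose filter cartridge along its cradle into the blue filter head until you feel it meet the seal, then swing the red-handled clamp lever across behind it until it holds the cartridge on the seal with a firm squeeze of about 10 N, and let go. Then open the yellow-handled valve half way (45 degrees). Be gentle: never press on the cartridge with more than 20 N, and leave the mug, bottle and jar where they stand.

Things in the scene. Friction and masses are not known exactly. Their poses are not given: they have to be found in the camera images.
- unit: Filter unit screwed to the worktop: grey base plate 380 x 130 x 8 mm, steel cradle, blue head. Origin at worktop level, z up, x = direction in which the cartridge is pushed (cradle to head), y left of that. In mm: blue head x 50..165, y -44..44, z 6..82, its bore 64 wide and 62 high, open to the cradle.
- cradle_rear (a point): Middle of the cradle's open rear end, on its floor, at x -200 of the unit, z 10. The cradle is a steel channel from here to x 50, 60 mm wide inside, between two rails 6 mm thick with tops at z 20.
- bore_mouth (a point): Centre of the bore's mouth, x 50 of the unit, z 38. Inside hides a springy seal: the cartridge meets it when its origin is at unit x 33 to 45 mm, different each time and unseen, so it must be felt. The seal pushes back 1.5 N per mm of squeeze (20 mm at most) and pushes the cartridge out again when it is let go, to within about 2 mm of where they met.
- cartridge: Loose filter cartridge, white with blue band, 0.24 to 0.39 kg, lying in the cradle. Origin: centre of its underside; x = towards its nose (the unit's x). Flanges 56 mm square at x -75..-65 and 35..45, round body 50 mm across, axis 28 mm above the underside; grey nose 44 mm across, to x 75. It starts 45 to 110 mm short of the seal and slides with 1 to 3 N of friction.
- boss (a point): End of the cartridge's blue domed rear boss, the place to push on: 28 mm across, dome radius 14, standing 22 mm out of the rear flange, at cartridge x -97, z 38 mm above the worktop. The clamp lever presses here.
- clamp: Steel clamp lever, bar 14 mm wide, on a vertical pivot at x -60, y 52 of the unit. Origin on the pivot at the bar's mid height, z 42 (bar z 32..52). The bar points along this body's -x. Open (body yaw 0 to 0.25 rad beyond the unit's) it lies back beside the cradle; it swings counter-clockwise from above, by 1.4 to 1.85 rad in all, across behind the cartridge, which must be pushed in first.
- clamp_handle (a point): Middle of the red handle of the clamp lever, 119 mm from the pivot; handle 62 mm long, 18 wide, z 30..54 mm. Stiff hinge: 0.9 N m of friction (about 8 N here), more as it squeezes the seal. It stays where it is left and can be turned back. It presses on the boss about 52 mm from the pivot.
- valve (a joint): Angle of the valve handle, rad: 0 closed (handle across the pipe, along the unit's +x), pi/2 fully open (handle pointing out along the pipe, the unit's -y); 0 to 0.2 at the start. It opens clockwise seen from above, with 0.2 N m of friction, and stays where it is left.
- valve_pivot (a point): Point on the vertical axis of the valve handle at the handle's mid height, z 66 mm, at x 125, y -85 of the unit. The yellow handle is 95 mm long from this axis, 16 mm wide and 14 mm high (z 59 to 73), above a brass valve body whose top is at z 57.
- mug: Blue mug, 80 mm across, 90 mm high, origin at the centre of its underside, on the worktop; bystander.
- soap: Green washing-up bottle, 60 mm across, 170 mm high, origin at the centre of its underside; bystander.
- jar: Amber jar with black lid, 68 mm across, 80 mm high, origin at the centre of its underside; bystander.

How it is judged:
On the way, in this order (a step that is already met when the one before it is completed fails the run):
1. the cartridge has been pushed into the head without the clamp (x of cartridge in the frame of unit above 0.03 m and contact force between clamp and cartridge below 0.5 N), for 0.1 s.
2. the clamp lies across behind the cartridge and squeezes it with 6 to 15 N, the valve still shut and the lever let go (contact force between clamp and cartridge between 6 and 15 N and angle between the x axis of clamp and the y axis of unit, either way round below 0.45 rad and value of joint valve below 0.4 rad and contact force between the fingers and clamp below 0.5 N), for 0.2 s.
3. the valve is half open (value of joint valve between 0.645 and 0.925 rad), for 0.2 s.
At the end, for the whole second after the job is handed in: The cartridge is in the head (origin past x 30 mm of the unit) and at rest, the clamp lever lies across behind it (within 0.45 rad of square) and squeezes it with 6 to 15 N, and the valve handle stands at 45 degrees, within 8 degrees (all of step 3 and contact force between clamp and cartridge between 6 and 15 N and angle between the x axis of clamp and the y axis of unit, either way round below 0.45 rad and x of cartridge in the frame of unit above 0.03 m and linear speed of cartridge below 0.01 m/s); the robot touches nothing.
It fails at once if the robot presses on the cartridge with more than 25 N (contact force between the fingers and cartridge above 25 N).
It fails at once if the clamp presses on the cartridge with more than 22 N (contact force between clamp and cartridge above 22 N).
It fails at once if the valve is opened while the cartridge is not clamped (value of joint valve above 0.45 rad and contact force between clamp and cartridge below 3 N).
It fails at once if the mug, bottle or jar is moved by more than 30 mm or tipped (distance of any of mug, soap, jar from where it was at the start of the episode above 0.03 m or angle between any of mug, soap, jar's own z axis and vertical above 0.35 rad).
It also fails if it takes over 67 s, if anything falls off the work surface, if the arm or the gripper's body presses on something with over 40 N, if the wrist force passes 120 N, or if a joint passes its speed limit or range.

ROBOT

A 6-joint arm with a two-finger parallel gripper is mounted at the origin on the work surface. World frame = base frame: x ahead of the robot, y to its left, z up, the work surface at z = 0. Lengths are in m, angles in rad, forces in N, time in s.
With the tool pointing down it reaches from about 0.4 to 0.825 m from the base axis. Payload 7 kg.
Tool frame: the origin (TCP) lies midway between the tips of the shut fingers; the grasp point (between the pads) lies 19 mm behind it; z points along the fingers, y is the direction in which the jaws open and shut (so a half turn about z gives the same grasp; the last joint's range is limited). The gripper opens to 85 mm and grips with 20 to 120 N. Pads are 22 mm wide; open, the fingers measure 114 mm over their backs; the gripper's body (76 mm by 85 mm) begins 54 mm behind the grasp point. The pads swing forward as they close: fully open they stand 13 mm farther back than shut.
Start: joints at [-1.019, 0.359, 0.012, 0, -1.224, -0.288], TCP at [0.176, -0.652, 0.231] pointing down, gripper open.
Joint ranges: [-3.07, 3.07], [-1.43, 2.12], [-1.02, 1.25], [-3.03, 1.67], [-3.05, -0], [-3.03, 3.03]. Speed limits (rad/s): [2.39, 2.39, 3.01, 3.14, 3.14, 3.14].

INTERFACE

Orientations are given as a unit quaternion [x, y, z, w].
In Python, from workcell import env gives the robot as it stands.
- The arm moves only by the tool play_rows, never from a script. Its argument "increments" is a list of rows, each a list of 7 numbers: the shift along the tool's x, y, z in mm, then the turn, a rotation vector about the tool's x, y, z in degrees, then the finger opening in mm, from 0 to 85.4. In form: [[dx, dy, dz, wx, wy, wz, jaw], ...]. A call has 1 to 20 rows; each row shifts and turns the pose as measured when the row begins, along the tool's axes as they then stand; what a row does not reach is not made up. A row lasts 1/12 s, in which the tool goes at most 41.7 mm and 7.16 degrees, less where a joint would pass 70% of its speed; a pose out of reach is approached as far as the arm can. A call is refused whole if a number of a shift passes 41.7 or a number of a turn 7.16, either way. A call with a gripper value outside its range is refused whole. The fingers move at their own pace and stop on an object; "squeeze" is the grip in N (left out, the last holds). Time passes only in rows, so rows that do not move let the fingers close. It gives the time, the measured TCP pose, the force and the opening at its end, in the units of the state.
- env.get_obs(): the state, without advancing time (a new reading comes with each control period).
- env.get_image(name): name is "scene" or "top" or "wrist"; returns the picture (400x640x3 uint8, red, green, blue); there is no depth.
- env.calibration(name): a dict with "intrinsics" (3x3 intrinsics, pixels), "rvec" (rotation vector, rad) and "tvec" (3), from world to camera coordinates, as OpenCV has them. Camera axes: x right, y down, z forward; pixel columns grow to the right and rows downward; lengths in m; the calibration is good to about 2 mm. A picture is of the moment at which its call begins: read the wrist's pose just before it. calibration takes no time and is no camera call; for the wrist camera it gives the pose at the moment of the call.
- env.sign_off(): hands the job in, once; it reports no verdict.
The state is a dict: "t": time; "q": joint angles; "qd": joint speeds; "effort": joint torques, N m; "tool_pos": TCP position; "tcp_rot": TCP orientation; "force": force on the tool from outside, world axes, zero at the start; "moment": the same for the moment, N m; "finger_gap": finger opening in m.
Only numpy, scipy, OpenCV 4.12 (cv2) and the standard library are available. Lean on these libraries where they do the work, as an engineer would, in place of code of your own. Each camera call takes 0.05 s, during which the arm holds its last target. There are 200 camera calls.

## Working session

There is one attempt and no reset: what is moved stays moved. The work goes in short steps, Python scripts to look and compute and a tool call to move; the robot and the scene stay as the last step left them, time stands still between calls to the robot, and variables do not carry over. Pictures are saved under pics/ and viewed, about 8 in all and at most 12, crops included, and the job is handed in when it is done.

Besides the shell and the picture viewer there is one more tool, called after "Emit:" by a JSON object that holds its "method" and its "body". play_rows: Moves the arm, as the interface text tells. Its arguments: {"type":"object","properties":{"increments":{"type":"array"},"squeeze":{"type":"number"}},"required":["increments"]}

```bash
ls; mkdir -p pics; cat > h.py <<'E'
import numpy as np,cv2
from scipy.spatial.transform import Rotation as R
from workcell import env
def cal(n):
    c=env.calibration(n);K=np.array(c['intrinsics']);M=R.from_rotvec(np.ravel(c['rvec'])).as_matrix();return K,M,np.ravel(c['tvec'])
def ray(n,uv,z):
    K,M,t=cal(n);o=-M.T@t;d=M.T@np.linalg.inv(K)@np.array([uv[0],uv[1],1.]);return o+d*(z-o[2])/d[2]
def proj(n,p):
    K,M,t=cal(n);q=K@(M@np.asarray(p)+t);return q[:2]/q[2]
def shot(n,f,):
    im=env.get_image(n);cv2.imwrite('pics/'+f,im[:,:,::-1]);return im
E
python3 - <<'E'
from h import *
s=shot('scene','s0.png');t=shot('top','t0.png')
for n in('scene','top'):
    K,M,tt=cal(n);print(n,K.tolist(),(-M.T@tt).round(3))
print({k:np.round(v,3).tolist() for k,v in env.get_obs().items()})
E
```

```text
pics
scene [[463.8040542334042, 0.0, 327.28352384370686], [0.0, 463.8040542334042, 198.65253732268158], [0.0, 0.0, 1.0]] [ 1.007 -0.763  0.922]
top [[480.31622691335997, 0.0, 320.7916458533361], [0.0, 480.31622691335997, 209.04918664265273], [0.0, 0.0, 1.0]] [0.363 0.049 1.286]
{'t': 0.1, 'q': [-1.019, 0.359, 0.011, -0.0, -1.224, -0.288], 'qd': [0.001, -0.002, 0.005, 0.002, 0.0, 0.001], 'effort': [-0.003, -58.477, 29.411, 6.955, -0.003, -0.0], 'tool_pos': [0.176, -0.651, 0.23], 'tcp_rot': [-0.131, 0.991, 0.001, -0.0], 'force': [0.191, -0.058, -0.183], 'moment': [-0.006, 0.044, -0.043], 'finger_gap': 0.085}
```

View pics/t0.png

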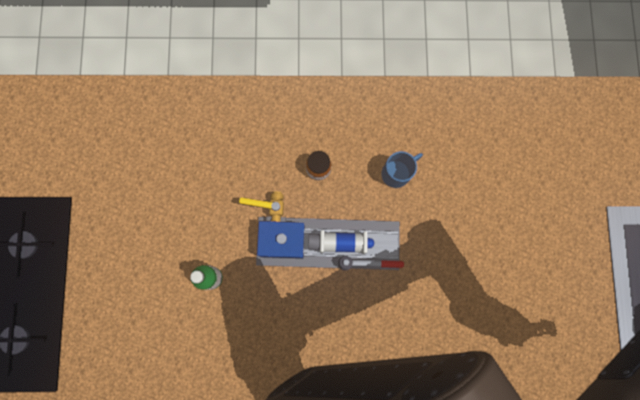

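View pics/s0.png

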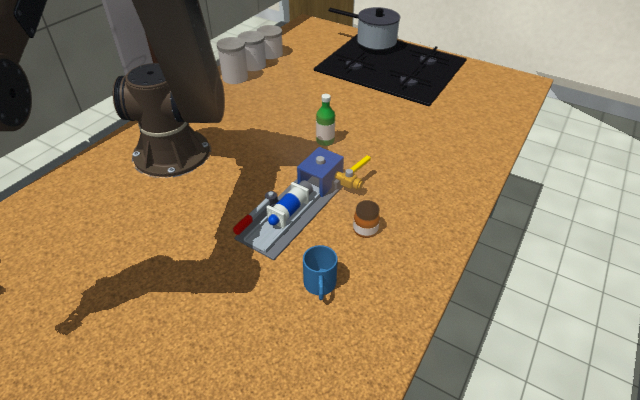

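```bash
python3 - <<'E'
from h import *
t=cv2.imread('pics/t0.png')
hsv=cv2.cvtColor(t,cv2.COLOR_BGR2HSV)
roi=np.zeros((400,640),np.uint8);roi[185:285,225:415]=255
def comps(lo,hi,n,z,ma=15):
    m=cv2.inRange(hsv,np.array(lo),np.array(hi))&roi
    for c in cv2.findContours(m,0,2)[0]:
        if cv2.contourArea(c)<ma: continue
        r=cv2.minAreaRect(c);b=cv2.boxPoints(r);w=np.array([ray('top',p,z)[:2] for p in b])
        M=cv2.moments(c);ce=ray('top',(M['m10']/M['m00'],M['m01']/M['m00']),z)
        print(n,np.round(r[0],1),'mm',(1e3*np.linalg.norm(w-np.roll(w,1,0),axis=1)).round(0)[:2],'ctr',ce.round(4),'corners',w.round(3).tolist())
comps((105,120,40),(130,255,255),'blue',.082)
comps((95,100,40),(130,255,255),'blue@38',.045)
comps((0,150,60),(6,255,255),'red',.054)
comps((24,150,130),(34,255,255),'yellow',.073)
cv2.imwrite('pics/z0.png',cv2.resize(t[185:285,225:415],None,fx=4,fy=4,interpolation=cv2.INTER_CUBIC))
E
```

```text
blue [370.5 243. ] mm [20. 13.] ctr [ 0.4665 -0.1001  0.082 ] corners [[0.476, -0.095], [0.476, -0.107], [0.456, -0.107], [0.456, -0.094]]
blue [345.4 242. ] mm [45. 43.] ctr [ 0.4687 -0.0376  0.082 ] corners [[0.449, -0.014], [0.492, -0.017], [0.489, -0.062], [0.446, -0.058]]
blue [280.5 239.3] mm [112.  86.] ctr [0.4761 0.1255 0.082 ] corners [[0.435, 0.182], [0.521, 0.181], [0.517, 0.068], [0.431, 0.071]]
blue@38 [370.5 243. ] mm [21. 13.] ctr [ 0.4692 -0.1049  0.045 ] corners [[0.479, -0.099], [0.479, -0.112], [0.459, -0.112], [0.459, -0.099]]
blue@38 [345. 242.] mm [47. 47.] ctr [ 0.4712 -0.0399  0.045 ] corners [[0.495, -0.016], [0.495, -0.063], [0.448, -0.062], [0.449, -0.016]]
blue@38 [280.3 239.1] mm [117.  91.] ctr [0.4796 0.1276 0.045 ] corners [[0.437, 0.188], [0.528, 0.186], [0.523, 0.068], [0.432, 0.071]]
red [392.5 264. ] mm [15. 54.] ctr [ 0.415  -0.1592  0.054 ] corners [[0.422, -0.133], [0.422, -0.187], [0.406, -0.186], [0.407, -0.132]]
yellow [255.1 202.6] mm [79. 11.] ctr [0.5712 0.1914 0.073 ] corners [[0.572, 0.231], [0.583, 0.229], [0.57, 0.152], [0.559, 0.153]]
```

View pics/z0.png

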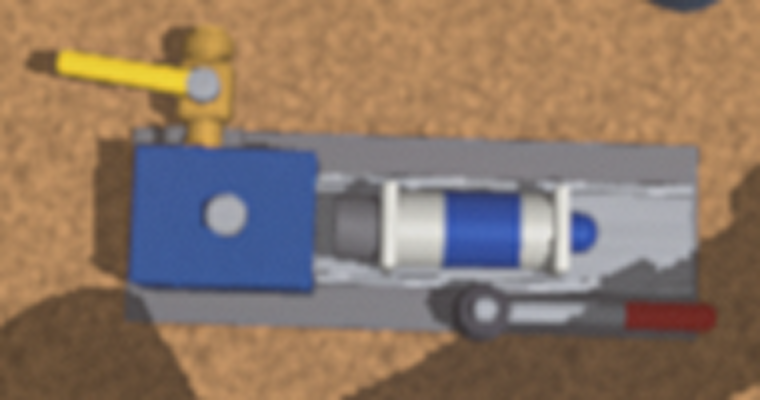

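```bash
cat >> h.py <<'E'
E
python3 - <<'E'
from h import *
z=lambda u,v:(225+(u+.5)/4-.5,185+(v+.5)/4-.5)
P=lambda u,v,h:ray('top',z(u,v),h)[:2]
for n,u,v,h in [('plate head-far',135,130,.008),('plate rear-far',698,148,.008),('plate rear-near',697,339,.008),('plate head-near',127,319,.008),('valvepiv',204,85,.073),('ytip',59,61,.073),('clamppiv',486,309,.055),('redtip',716,317,.054),('boss end',597,232,.038),('flange rear top',570,213,.066),('flange rear far',570,183,.066),('flange rear near',570,271,.066),('headTL',135,147,.082),('headTR',318,153,.082),('headBL',130,286,.082),('headBR',313,293,.082)]:
    print(n,P(u,v,h).round(4))
t=cv2.imread('pics/t0.png')
for n,p,h in [('mug',(400,165),.09),('jar',(318,162),.08),('soap',(197,277),.17)]: print(n,ray('top',p,h).round(3))
# unit from head + plate
Q=np.array([P(135,147,.082),P(318,153,.082),P(130,286,.082),P(313,293,.082),P(204,85,.073),P(486,309,.058)])
U=np.array([[165,-44],[50,-44],[165,44],[50,44],[125,-85],[-60,52]])/1e3
A=U-U.mean(0);B=Q-Q.mean(0)
a=np.arctan2((A[:,0]*B[:,1]-A[:,1]*B[:,0]).sum(),(A*B).sum());c,s=np.cos(a),np.sin(a)
o=Q.mean(0)-np.array([[c,-s],[s,c]])@U.mean(0)
print('yaw',np.degrees(a),'o',o);print('resid mm',((Q-(U@np.array([[c,s],[-s,c]])+o))*1e3).round(1).tolist())
E
python3 -c "
import sys;sys.path.insert(0,'.')
" 
```

```text
plate head-far [0.5428 0.1895]
plate rear-far [ 0.5294 -0.1885]
plate rear-near [ 0.4018 -0.1839]
plate head-near [0.4169 0.193 ]
valvepiv [0.5625 0.1389]
ytip [0.5783 0.2315]
clamppiv [ 0.4201 -0.0407]
redtip [ 0.4144 -0.1881]
boss end [ 0.4705 -0.1151]
flange rear top [ 0.4803 -0.0945]
flange rear far [ 0.4995 -0.0949]
flange rear near [ 0.4434 -0.0937]
headTL [0.5215 0.1812]
headTR [0.5174 0.066 ]
headBL [0.4342 0.1831]
headBR [0.4293 0.0692]
mug [ 0.665 -0.18   0.09 ]
jar [0.676 0.03  0.08 ]
soap [0.382 0.31  0.17 ]
yaw 88.19250499955501 o [0.47272536 0.01735398]
resid mm [[-0.4, 0.4], [-0.9, 0.1], [0.3, -0.6], [-1.0, 0.4], [0.9, -0.8], [1.1, 0.4]]
```

```bash
cat >> h.py <<'E'
O=np.array([.4727,.0174]);A=np.radians(88.19);UX=np.array([np.cos(A),np.sin(A)]);UY=np.array([-UX[1],UX[0]])
def W(x,y,z): return np.r_[O+UX*x/1e3+UY*y/1e3,z/1e3]
def st():
    o=env.get_obs();p=np.array(o['tool_pos']);r=R.from_quat(o['tcp_rot']);d=p[:2]-O;f=np.array(o['force'])
    ty=r.as_matrix()[:,1];h=np.degrees(np.arctan2(ty[1],ty[0])-A)
    print('t',round(o['t'],2),'unit mm',(d@UX*1e3).round(1),(d@UY*1e3).round(1),(p[2]*1e3).round(1),'ty heading rel unit x',h.round(1),'F unit',(f[:2]@UX).round(2),(f[:2]@UY).round(2),f[2].round(2),'gap',round(o['finger_gap'],4),'q',np.round(o['q'],2));return p,r
def go(x,y,z,h=None):
    "tool-frame delta after turning so tool y heads h deg from unit x, tool down"
    p,r=st()
    if h is None: r2=r
    else:
        a=A+np.radians(h);ty=np.array([np.cos(a),np.sin(a),0]);tz=np.array([0,0,-1.]);r2=R.from_matrix(np.c_[np.cross(ty,tz),ty,tz])
    print('turn(tool,deg)',np.degrees((r.inv()*r2).as_rotvec()).round(2),'then shift mm',(r2.inv().apply(W(x,y,z)-p)*1e3).round(1))
E
python3 -c "
from h import *
go(-180,0,230,0)"
```

```text
t 0.1 unit mm -677.7 275.6 230.4 ty heading rel unit x 16.9 F unit -0.05 -0.19 -0.18 gap 0.0854 q [-1.02  0.36  0.01 -0.   -1.22 -0.29]
turn(tool,deg) [ 0.09 -0.02 16.92] then shift mm [-2.756e+02  4.977e+02  4.000e-01]
```

Emit:
{"method": "play_rows", "body": {"increments": [[0,0,0,0,0,5.6,0],[0,0,0,0,0,5.6,0],[0,0,0,0,0,5.7,0],[-17.2,31.1,0,0,0,0,0],[-17.2,31.1,0,0,0,0,0],[-17.2,31.1,0,0,0,0,0],[-17.2,31.1,0,0,0,0,0],[-17.2,31.1,0,0,0,0,0],[-17.2,31.1,0,0,0,0,0],[-17.2,31.1,0,0,0,0,0],[-17.2,31.1,0,0,0,0,0],[-17.2,31.1,0,0,0,0,0],[-17.2,31.1,0,0,0,0,0],[-17.2,31.1,0,0,0,0,0],[-17.2,31.1,0,0,0,0,0],[-17.2,31.1,0,0,0,0,0],[-17.2,31.1,0,0,0,0,0],[-17.2,31.1,0,0,0,0,0]]}}

```text
t: 1.6
tool_pos: [0.4598, -0.1791, 0.2239]
tcp_rot: [0.029, 1.0, 0.006, -0.005]
force: [-0.2, 0.2, -0.3]
finger_gap: 0.0003
```

```bash
python3 -c "
from h import *
go(-180,0,28,0)"
```

```text
t 1.6 unit mm -196.8 6.6 223.9 ty heading rel unit x -1.5 F unit 0.17 0.24 -0.32 gap 0.0003 q [ 0.02  0.07 -0.37 -0.01 -1.14 -1.64]
turn(tool,deg) [ 0.72 -0.54 -1.51] then shift mm [ -6.6  16.8 195.9]
```

Emit:
{"method": "play_rows", "body": {"increments": [[-6,14,0,0.7,-0.5,-1.5,0],[0,0,30,0,0,0,0],[0,0,30,0,0,0,0],[0,0,30,0,0,0,0],[0,0,30,0,0,0,0],[0,0,30,0,0,0,0],[0,0,20,0,0,0,0],[0,0,0,0,0,0,0]]}}

```text
t: 2.27
tool_pos: [0.473, -0.157, 0.0496]
tcp_rot: [0.01, 1.0, 0.0, 0.004]
force: [-0.7, 0.7, -0.2]
finger_gap: -0.0004
```

```bash
python3 -c "
from h import *
go(-180,0,28,0)"
```

```text
t 2.27 unit mm -174.3 -5.8 49.6 ty heading rel unit x 0.7 F unit 0.7 0.73 -0.18 gap -0.0004 q [ 0.07  0.27 -0.61  0.   -0.69 -1.67]
turn(tool,deg) [0.02 0.42 0.68] then shift mm [ 5.8 -5.7 21.6]
```

Emit:
{"method": "play_rows", "body": {"increments": [[5.5,0,11,0,0.4,0.7,0],[0,0,11,0,0,0,0],[0,0,0,0,0,0,0],[0,6,0,0,0,0,0],[0,6,0,0,0,0,0],[0,0,0,0,0,0,0]]}}

```text
t: 2.77
tool_pos: [0.469, -0.1444, 0.0302]
tcp_rot: [0.016, 1.0, -0.0, -0.0]
force: [-0.0, 0.4, -0.1]
finger_gap: -0.0001
```

```bash
python3 -c "
from h import *
go(-150,0,28,0)"
```

```text
t 2.77 unit mm -161.8 -1.4 30.2 ty heading rel unit x -0.1 F unit 0.39 0.04 -0.08 gap -0.0001 q [ 0.1   0.29 -0.64  0.   -0.64 -1.71]
turn(tool,deg) [-0.03 -0.02 -0.05] then shift mm [ 1.4 11.8  2.2]
```

Emit:
{"method": "play_rows", "body": {"increments": [[0.5,3,1,0,0,0,0],[0.5,3,1,0,0,0,0],[0,3,0,0,0,0,0],[0,3,0,0,0,0,0],[0,3,0,0,0,0,0],[0,3,0,0,0,0,0],[0,3,0,0,0,0,0],[0,3,0,0,0,0,0],[0,3,0,0,0,0,0],[0,3,0,0,0,0,0],[0,3,0,0,0,0,0],[0,3,0,0,0,0,0]]}}

```text
t: 3.77
tool_pos: [0.4706, -0.1047, 0.0311]
tcp_rot: [0.016, 1.0, -0.0, 0.002]
force: [0.4, -2.2, 0.1]
finger_gap: -0.0
```

```bash
python3 -c "
from h import *
go(-100,0,28,0)"
```

```text
t 3.77 unit mm -122.1 -1.8 31.1 ty heading rel unit x 0.0 F unit -2.16 -0.45 0.14 gap -0.0 q [ 0.19  0.28 -0.66  0.   -0.63 -1.8 ]
turn(tool,deg) [-0.05  0.24  0.03] then shift mm [ 1.8 22.1  3.1]
```

Emit:
{"method": "play_rows", "body": {"increments": [[0.2,3,0.3,0,0,0,0],[0.2,3,0.3,0,0,0,0],[0.2,3,0.3,0,0,0,0],[0.2,3,0.3,0,0,0,0],[0.2,3,0.3,0,0,0,0],[0,3,0,0,0,0,0],[0,3,0,0,0,0,0],[0,3,0,0,0,0,0],[0,3,0,0,0,0,0],[0,2,0,0,0,0,0]]}}

```text
t: 4.6
tool_pos: [0.4718, -0.0731, 0.0308]
tcp_rot: [0.015, 1.0, -0.001, 0.003]
force: [0.3, -3.3, 3.3]
finger_gap: 0.0003
```

```bash
python3 - <<'E'
from h import *
im=shot('top','t1.png')
cv2.imwrite('pics/z1.png',cv2.resize(im[185:285,225:415,::-1],None,fx=4,fy=4,interpolation=cv2.INTER_CUBIC))
go(-80,0,28,0)
E
```

```text
t 4.65 unit mm -90.3 -2.0 30.8 ty heading rel unit x 0.1 F unit -1.01 0.16 1.66 gap -0.0001 q [ 0.26  0.27 -0.67  0.01 -0.62 -1.87]
turn(tool,deg) [-0.09  0.39  0.1 ] then shift mm [ 2.  10.3  2.8]
```

View pics/z1.png

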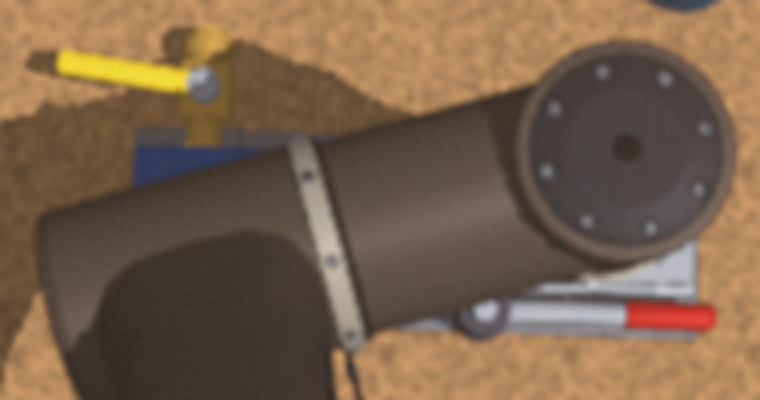

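Emit:
{"method": "play_rows", "body": {"increments": [[0.2,1.5,0,0,0,0,0],[0.2,1.5,0,0,0,0,0],[0,1.5,0,0,0,0,0],[0,1.5,0,0,0,0,0],[0,1.5,0,0,0,0,0]]}}

```text
t: 5.07
tool_pos: [0.4716, -0.0648, 0.0308]
tcp_rot: [0.015, 1.0, -0.001, 0.003]
force: [-0.3, -3.7, 4.0]
finger_gap: -0.0
```

```bash
python3 -c "
from h import *
go(-80,0,28,0)"
```

```text
t 5.07 unit mm -82.2 -1.5 30.8 ty heading rel unit x 0.1 F unit -3.66 0.19 3.98 gap -0.0 q [ 0.28  0.27 -0.67  0.01 -0.62 -1.89]
turn(tool,deg) [-0.1   0.38  0.1 ] then shift mm [1.5 2.2 2.8]
```

Emit:
{"method": "play_rows", "body": {"increments": [[0,1.5,0,0,0,0,0],[0,1.5,0,0,0,0,0]]}}

```text
t: 5.23
tool_pos: [0.4716, -0.0616, 0.0308]
tcp_rot: [0.015, 1.0, -0.001, 0.003]
force: [-0.4, -3.3, 2.8]
finger_gap: -0.0001
```

Emit:
{"method": "play_rows", "body": {"increments": [[0,1.5,0,0,0,0,0],[0,1.5,0,0,0,0,0]]}}

```text
t: 5.4
tool_pos: [0.4716, -0.0584, 0.0308]
tcp_rot: [0.015, 1.0, -0.001, 0.003]
force: [0.8, -3.0, 3.3]
finger_gap: -0.0
```

Emit:
{"method": "play_rows", "body": {"increments": [[0,1.5,0,0,0,0,0],[0,1.5,0,0,0,0,0]]}}

```text
t: 5.57
tool_pos: [0.4717, -0.0551, 0.0308]
tcp_rot: [0.015, 1.0, -0.001, 0.003]
force: [-0.5, -4.3, 2.5]
finger_gap: 0.0001
```

Emit:
{"method": "play_rows", "body": {"increments": [[0,1.5,0,0,0,0,0],[0,1.5,0,0,0,0,0]]}}

```text
t: 5.73
tool_pos: [0.4714, -0.0523, 0.0308]
tcp_rot: [0.015, 1.0, -0.001, 0.003]
force: [-0.5, -7.7, 3.9]
finger_gap: 0.0005
```

Emit:
{"method": "play_rows", "body": {"increments": [[0,1.5,0,0,0,0,0],[0,1.5,0,0,0,0,0]]}}

```text
t: 5.9
tool_pos: [0.4707, -0.0503, 0.0308]
tcp_rot: [0.015, 1.0, -0.002, 0.002]
force: [0.4, -10.5, 4.2]
finger_gap: -0.0
```

Emit:
{"method": "play_rows", "body": {"increments": [[0,-5,0,0,0,0,0],[0,-15,0,0,0,0,0],[0,-20,0,0,0,0,0],[0,-5,-20,0,0,0,0],[0,0,-30,0,0,0,0],[0,0,-20,0,0,-7,0],[0,0,0,0,0,-7,0],[0,0,0,0,0,-7,0],[0,0,0,0,0,-7,0],[0,0,0,0,0,-7,0],[0,0,0,0,0,-7,0],[0,0,0,0,0,-7,0],[0,0,0,0,0,-7,0],[0,0,0,0,0,-7,0],[0,0,0,0,0,-7,0],[0,0,0,0,0,-7,0],[0,0,0,0,0,-7,0],[0,0,0,0,0,-6,0]]}}

```text
t: 7.4
tool_pos: [0.4673, -0.0912, 0.0989]
tcp_rot: [0.71, -0.704, -0.002, -0.003]
force: [-0.2, 0.1, 0.4]
finger_gap: 0.0001
```

```bash
python3 - <<'E'
from h import *
go(-179,92,100,90)
im=shot('scene','s1.png')
cv2.imwrite('pics/z2.png',cv2.resize(im[140:280,220:390,::-1],None,fx=4,fy=4,interpolation=cv2.INTER_CUBIC))
for n,p in [('flange',(-26,0,66)),('bossend',(-58,0,38)),('pivot',(-60,52,52)),('handle',(-179,52,54))]: print(n,((proj('scene',W(*p))-[220,140])*4).round())
E
```

```text
t 7.4 unit mm -108.7 1.9 98.9 ty heading rel unit x -267.7 F unit 0.13 0.2 0.42 gap 0.0001 q [ 0.22  0.17 -0.59 -0.01 -0.81 -0.2 ]
turn(tool,deg) [-0.1   0.44  2.3 ] then shift mm [70.3 90.1 -1.1]
flange [292. 206.]
bossend [265. 263.]
pivot [201. 220.]
handle [ 87. 324.]
```

View pics/z2.png

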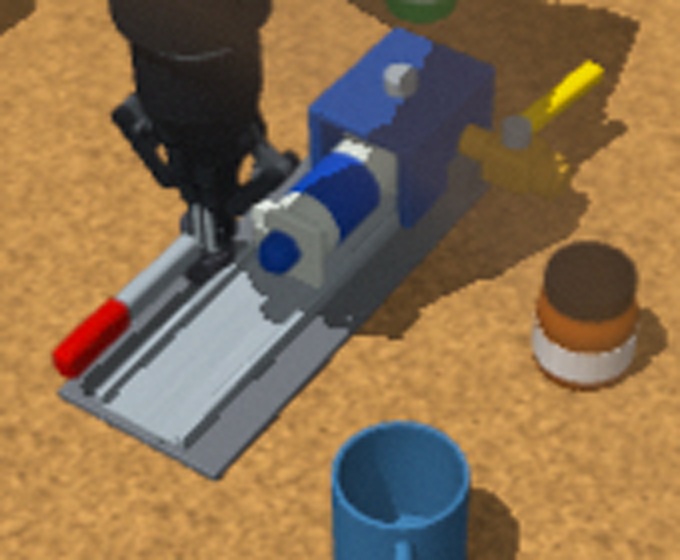

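Emit:
{"method": "play_rows", "body": {"increments": [[0,0,0,0,0.4,2.3,0],[17,23,0,0,0,0,0],[17,23,0,0,0,0,0],[17,23,0,0,0,0,0],[17,22,0,0,0,0,0],[0,0,0,0,0,0,0]]}}

```text
t: 7.95
tool_pos: [0.3714, -0.1557, 0.0961]
tcp_rot: [-0.693, 0.721, 0.001, 0.002]
force: [-0.8, 0.6, 0.1]
finger_gap: -0.0004
```

```bash
python3 -c "
from h import *
go(-179,88,35,90)"
```

```text
t 7.95 unit mm -176.2 95.8 96.1 ty heading rel unit x 89.6 F unit 0.54 0.86 0.12 gap -0.0004 q [ 0.1   0.05 -0.74 -0.01 -0.78 -0.13]
turn(tool,deg) [-0.04  0.23 -0.43] then shift mm [ 2.8 -7.8 61.1]
```

Emit:
{"method": "play_rows", "body": {"increments": [[1,-4,20,0,0,-0.4,0],[1,-4,20,0,0,0,0],[0,0,20,0,0,0,0],[0,0,0,0,0,0,0],[0,-4,0,0,0,0,0]]}}

```text
t: 8.37
tool_pos: [0.3837, -0.1581, 0.0357]
tcp_rot: [-0.69, 0.724, -0.0, 0.005]
force: [0.0, -0.5, 0.5]
finger_gap: 0.0001
```

```bash
python3 -c "
from h import *
go(-179,76,35,90)"
```

```text
t 8.37 unit mm -178.3 83.4 35.7 ty heading rel unit x 89.0 F unit -0.48 -0.03 0.55 gap 0.0001 q [ 0.08  0.17 -0.79 -0.01 -0.6  -0.12]
turn(tool,deg) [-0.39  0.38 -0.97] then shift mm [ 0.7 -7.4  0.7]
```

Emit:
{"method": "play_rows", "body": {"increments": [[0.5,-4,0,0,0,0,0],[0,-3,0,0,0,0,0],[1.3,-8.4,0,0,0,-4,0],[1.3,-8.4,0,0,0,-4,0],[1.3,-8.4,0,0,0,-4,0],[1.3,-8.4,0,0,0,-4,0],[1.3,-8.4,0,0,0,-4,0],[1.3,-8.4,0,0,0,-4,0]]}}

```text
t: 9.03
tool_pos: [0.4277, -0.1622, 0.037]
tcp_rot: [0.827, -0.562, -0.011, 0.004]
force: [-6.1, -7.5, -0.0]
finger_gap: 0.0
```

```bash
cat >> h.py <<'E'
def lev(off=23.5,rad=119):
    p,r=st();d=p[:2]-O;x=d@UX*1e3+60;y=d@UY*1e3-52
    rho=np.hypot(x,y);phi=np.arctan2(-y,-x)  # angle of TCP about pivot
    th=phi+np.arcsin(off/rho);ty=r.as_matrix()[:,1]
    h=np.degrees(np.arctan2(ty[1],ty[0])-A)%360-90
    f=np.array(env.get_obs()['force']);fu=np.array([f[:2]@UX,f[:2]@UY]);push=np.array([np.sin(th),-np.cos(th)]);outw=np.array([-np.cos(th),-np.sin(th)])
    print('theta',np.degrees(th).round(2),'tool theta',h.round(2),'radius',np.sqrt(rho**2-off**2).round(1),'push',(-fu@push).round(2),'radial',(fu@outw).round(2))
E
python3 -c "
from h import *
lev()"
```

```text
t 9.03 unit mm -180.9 39.3 37.0 ty heading rel unit x -246.6 F unit -7.73 5.89 -0.01 gap 0.0 q [ 0.06  0.25 -0.68 -0.01 -0.67  0.32]
theta 17.13 tool theta 23.39 radius 119.3 push 7.91 radial 5.66
```

Emit:
{"method": "play_rows", "body": {"increments": [[1.5,-8.5,0,0,0,-2,0],[1.4,-8.5,0,0,0,-2,0],[1.3,-8.5,0,0,0,-4,0],[1.3,-8.5,0,0,0,-4,0],[1.3,-8.5,0,0,0,-4,0],[1.3,-8.5,0,0,0,-4,0]]}}

```text
t: 9.53
tool_pos: [0.4653, -0.1503, 0.0374]
tcp_rot: [0.914, -0.405, -0.022, 0.009]
force: [-4.8, -7.8, -0.4]
finger_gap: -0.0004
```

```bash
python3 -c "
from h import *
lev()"
```

```text
t 9.53 unit mm -167.9 2.1 37.4 ty heading rel unit x -226.0 F unit -7.92 4.56 -0.36 gap -0.0004 q [ 0.09  0.3  -0.59 -0.01 -0.72  0.66]
theta 36.24 tool theta 44.0 radius 116.5 push 8.36 radial 3.7
```

Emit:
{"method": "play_rows", "body": {"increments": [[3,-8.5,0,0,0,-1,0],[2.5,-8.5,0,0,0,-2,0],[2,-8.5,0,0,0,-3,0],[1.5,-8.5,0,0,0,-4,0],[1.3,-8.5,0,0,0,-4,0],[1.3,-8.5,0,0,0,-4,0]]}}

```text
t: 10.03
tool_pos: [0.4999, -0.1252, 0.0381]
tcp_rot: [0.967, -0.253, -0.032, 0.01]
force: [-0.6, -8.2, -3.8]
finger_gap: 0.0
```

```bash
python3 -c "
from h import *
lev()
go(-100,-60,36,165)"
```

```text
t 10.03 unit mm -141.7 -31.7 38.1 ty heading rel unit x -207.4 F unit -8.24 0.38 -3.8 gap 0.0 q [ 0.13  0.35 -0.52 -0.01 -0.77  0.93]
theta 57.3 tool theta 62.58 radius 114.5 push 7.14 radial 4.13
t 10.03 unit mm -141.7 -31.7 38.1 ty heading rel unit x -207.4 F unit -8.24 0.38 -3.8 gap 0.0 q [ 0.13  0.35 -0.52 -0.01 -0.77  0.93]
turn(tool,deg) [  1.7    3.41 -12.48] then shift mm [ 16.6 -47.6   2.1]
```

Emit:
{"method": "play_rows", "body": {"increments": [[2,-8.5,0.5,0.5,1,-2,0],[2,-8.5,0.5,0.5,1,-3,0],[2,-8.5,0.5,0.5,1,-3,0],[2,-6,0,0,0.5,-3,0]]}}

```text
t: 10.37
tool_pos: [0.5181, -0.1033, 0.0377]
tcp_rot: [0.988, -0.155, -0.002, 0.006]
force: [-2.9, -7.4, -4.7]
finger_gap: -0.0002
```

```bash
python3 -c "
from h import *
lev()
go(-100,-60,36,165)"
```

```text
t 10.37 unit mm -119.2 -49.2 37.7 ty heading rel unit x -196.0 F unit -7.46 2.65 -4.67 gap -0.0002 q [ 0.18  0.33 -0.55  0.01 -0.7   1.07]
theta 71.22 tool theta 73.96 radius 114.9 push 7.91 radial -0.11
t 10.37 unit mm -119.2 -49.2 37.7 ty heading rel unit x -196.0 F unit -7.46 2.65 -4.67 gap -0.0002 q [ 0.18  0.33 -0.55  0.01 -0.7   1.07]
turn(tool,deg) [ 0.67  0.19 -1.04] then shift mm [  5.5 -21.4   1.7]
```

Emit:
{"method": "play_rows", "body": {"increments": [[1.2,-4.2,0,0.5,0,-1.5,0],[1.2,-4.2,0,0,0,-1.5,0],[1,-4.2,0,0,0,-2,0]]}}

```text
t: 10.62
tool_pos: [0.5223, -0.0944, 0.0388]
tcp_rot: [0.994, -0.11, -0.004, 0.003]
force: [-0.6, -8.7, -3.8]
finger_gap: 0.0002
```

```bash
python3 -c "
from h import *
lev()"
```

```text
t 10.62 unit mm -110.2 -53.1 38.8 ty heading rel unit x -190.8 F unit -8.67 0.37 -3.8 gap 0.0002 q [ 0.19  0.34 -0.53  0.   -0.71  1.15]
theta 76.11 tool theta 79.18 radius 114.1 push 8.5 radial 1.72
```

Emit:
{"method": "play_rows", "body": {"increments": [[0.4,-2.1,0,0,0,-1,0],[0.4,-2.1,0,0,0,-1,0]]}}

```text
t: 10.78
tool_pos: [0.5231, -0.0921, 0.0397]
tcp_rot: [0.996, -0.092, -0.006, 0.004]
force: [-0.6, -7.5, -4.2]
finger_gap: 0.0001
```

```bash
python3 -c "
from h import *
lev()"
```

```text
t 10.78 unit mm -107.8 -53.8 39.7 ty heading rel unit x -188.7 F unit -7.5 0.32 -4.19 gap 0.0001 q [ 0.2   0.34 -0.53  0.01 -0.71  1.18]
theta 77.35 tool theta 81.27 radius 113.7 push 7.39 radial 1.33
```

Emit:
{"method": "play_rows", "body": {"increments": [[0.6,-3,1,0,0,-0.5,0],[0.6,-3,1,0,0,-0.5,0]]}}

```text
t: 10.95
tool_pos: [0.5247, -0.0884, 0.0393]
tcp_rot: [0.997, -0.083, -0.007, 0.005]
force: [-2.7, -6.5, 4.5]
finger_gap: 0.0001
```

```bash
python3 -c "
from h import *
lev()"
```

```text
t 10.95 unit mm -104.1 -55.3 39.3 ty heading rel unit x -187.7 F unit -6.54 2.51 4.46 gap 0.0001 q [ 0.21  0.34 -0.53  0.01 -0.72  1.19]
theta 79.33 tool theta 82.29 radius 113.6 push 6.89 radial -1.25
```

Emit:
{"method": "play_rows", "body": {"increments": [[0.6,-3,1,0,0,-0.5,0],[0.6,-3,0,0,0,-0.5,0]]}}

```text
t: 11.12
tool_pos: [0.5259, -0.0846, 0.04]
tcp_rot: [0.997, -0.075, -0.008, 0.007]
force: [-0.7, -7.7, -5.0]
finger_gap: -0.0001
```

```bash
python3 -c "
from h import *
lev()"
```

```text
t 11.12 unit mm -100.3 -56.4 40.0 ty heading rel unit x -186.7 F unit -7.71 0.43 -5.02 gap -0.0001 q [ 0.21  0.34 -0.53  0.01 -0.72  1.2 ]
theta 81.32 tool theta 83.27 radius 113.2 push 7.68 radial 0.74
```

Emit:
{"method": "play_rows", "body": {"increments": [[0.6,-3,0,0,0,-0.5,0],[0.6,-3,0,0,0,-0.5,0]]}}

```text
t: 11.28
tool_pos: [0.5267, -0.0809, 0.041]
tcp_rot: [0.998, -0.066, -0.009, 0.008]
force: [0.3, -9.4, -4.2]
finger_gap: 0.0003
```

```bash
python3 -c "
from h import *
lev()"
```

```text
t 11.28 unit mm -96.6 -57.0 41.0 ty heading rel unit x -185.8 F unit -9.36 -0.63 -4.24 gap 0.0003 q [ 0.22  0.34 -0.52  0.01 -0.73  1.2 ]
theta 83.25 tool theta 84.22 radius 112.6 push 9.22 radial 1.73
```

Emit:
{"method": "play_rows", "body": {"increments": [[0.6,-3,0,0,0,-0.5,0],[0.6,-3,0,0,0,-0.5,0]]}}

```text
t: 11.45
tool_pos: [0.5273, -0.0776, 0.0417]
tcp_rot: [0.998, -0.058, -0.011, 0.009]
force: [0.2, -11.4, -7.0]
finger_gap: -0.0002
```

```bash
python3 -c "
from h import *
lev()"
```

```text
t 11.45 unit mm -93.2 -57.5 41.7 ty heading rel unit x -184.8 F unit -11.37 -0.57 -6.98 gap -0.0002 q [ 0.23  0.34 -0.52  0.02 -0.73  1.21]
theta 84.98 tool theta 85.17 radius 112.0 push 11.28 radial 1.56
```

Emit:
{"method": "play_rows", "body": {"increments": [[0.6,-3,0.8,0,0,-0.5,0],[0.6,-3,0.8,0,0,-0.5,0]]}}

```text
t: 11.62
tool_pos: [0.5281, -0.0747, 0.0415]
tcp_rot: [0.999, -0.049, -0.013, 0.011]
force: [-0.8, -11.7, 2.6]
finger_gap: -0.0002
```

```bash
python3 -c "
from h import *
lev()"
```

```text
t 11.62 unit mm -90.3 -58.3 41.5 ty heading rel unit x -183.8 F unit -11.75 0.46 2.62 gap -0.0002 q [ 0.24  0.35 -0.52  0.02 -0.74  1.22]
theta 86.5 tool theta 86.15 radius 111.9 push 11.75 radial 0.26
```

Emit:
{"method": "play_rows", "body": {"increments": [[0.6,-3,0.5,0,0,-0.5,0]]}}

```text
t: 11.7
tool_pos: [0.5284, -0.0734, 0.0417]
tcp_rot: [0.999, -0.045, -0.014, 0.012]
force: [-0.2, -11.4, -2.6]
finger_gap: -0.0001
```

```bash
python3 -c "
from h import *
lev()"
```

```text
t 11.7 unit mm -88.9 -58.5 41.7 ty heading rel unit x -183.4 F unit -11.37 -0.16 -2.61 gap -0.0001 q [ 0.24  0.35 -0.52  0.02 -0.74  1.22]
theta 87.19 tool theta 86.64 radius 111.8 push 11.34 radial 0.71
```

Emit:
{"method": "play_rows", "body": {"increments": [[0.6,-3,0.3,0,0,-0.5,0],[0.6,-3,0.3,0,0,-0.5,0]]}}

```text
t: 11.87
tool_pos: [0.529, -0.0707, 0.042]
tcp_rot: [0.999, -0.037, -0.015, 0.014]
force: [2.8, -13.1, -7.0]
finger_gap: -0.0004
```

```bash
python3 -c "
from h import *
lev()"
```

```text
t 11.87 unit mm -86.3 -59.0 42.0 ty heading rel unit x -182.4 F unit -13.04 -3.2 -7.0 gap -0.0004 q [ 0.25  0.35 -0.52  0.03 -0.74  1.23]
theta 88.56 tool theta 87.6 radius 111.7 push 12.95 radial 3.53
```

Emit:
{"method": "play_rows", "body": {"increments": [[0.3,-3,0.3,0,0,0,0]]}}

```text
t: 11.95
tool_pos: [0.5291, -0.0694, 0.042]
tcp_rot: [0.999, -0.037, -0.016, 0.015]
force: [2.8, -12.8, -6.5]
finger_gap: -0.0001
```

```bash
python3 -c "
from h import *
lev()"
```

```text
t 11.95 unit mm -85.0 -59.1 42.0 ty heading rel unit x -182.4 F unit -12.67 -3.24 -6.5 gap -0.0001 q [ 0.25  0.35 -0.52  0.03 -0.74  1.22]
theta 89.23 tool theta 87.59 radius 111.4 push 12.62 radial 3.41
```

Emit:
{"method": "play_rows", "body": {"increments": [[0.3,-3,0.3,0,0,0,0],[0.3,-3,0.3,0,0,0,0]]}}

```text
t: 12.12
tool_pos: [0.5294, -0.0671, 0.042]
tcp_rot: [0.999, -0.038, -0.017, 0.017]
force: [2.0, -14.4, -6.9]
finger_gap: -0.0002
```

```bash
python3 -c "
from h import *
lev()"
```

```text
t 12.12 unit mm -82.6 -59.3 42.0 ty heading rel unit x -182.5 F unit -14.3 -2.43 -6.91 gap -0.0002 q [ 0.26  0.35 -0.52  0.03 -0.75  1.21]
theta 90.45 tool theta 87.51 radius 111.2 push 14.32 radial 2.32
```

Emit:
{"method": "play_rows", "body": {"increments": [[0,4,0,0,0,0,0],[0,15,0,0,0,0,0],[0,15,0,0,0,0,0],[0,0,-20,0,0,0,0],[0,0,-40,0,0,0,0],[0,0,-40,0,0,0,0],[40,0,0,0,0,0,0],[40,0,0,0,0,0,0],[0,0,0,0,0,0,0]]}}

```text
t: 12.87
tool_pos: [0.6166, -0.1061, 0.1596]
tcp_rot: [0.999, -0.039, -0.008, 0.016]
force: [0.7, -1.0, 1.2]
finger_gap: -0.0004
```

```bash
python3 - <<'E'
from h import *
st()
a=shot('scene','s2.png');b=shot('top','t2.png')
o=np.hstack([cv2.resize(a[140:260,240:390,::-1],(500,400),interpolation=cv2.INTER_CUBIC)])
p=cv2.resize(b[185:285,225:415,::-1],(760,400),interpolation=cv2.INTER_CUBIC)[:, 250:550]
cv2.imwrite('pics/z3.png',np.hstack([o,p]))
E
```

```text
t 12.87 unit mm -118.9 -147.7 159.6 ty heading rel unit x -182.6 F unit -1.0 -0.69 1.19 gap -0.0004 q [ 0.16  0.34 -0.2   0.03 -1.05  1.32]
```

View pics/z3.png

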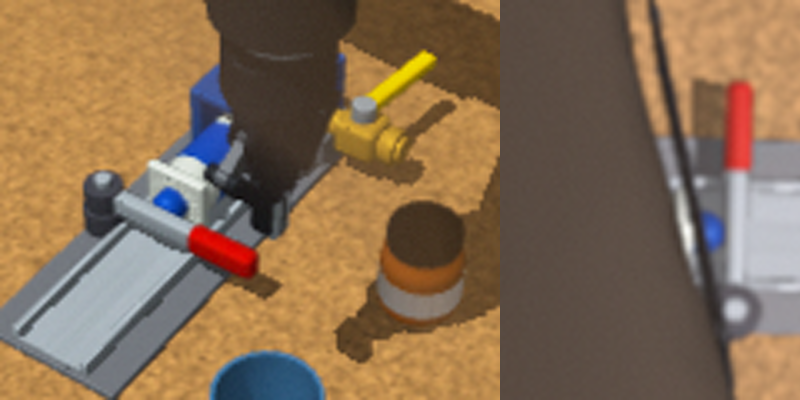

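Emit:
{"method": "play_rows", "body": {"increments": [[0,0,0,0,0,7,0],[0,0,0,0,0,7,0],[0,0,0,0,0,7,0],[0,0,0,0,0,7,0],[0,0,0,0,0,7,0],[0,0,0,0,0,7,0],[0,0,0,0,0,7,0],[0,0,0,0,0,7,0],[0,0,0,0,0,7,0],[0,0,0,0,0,7,0],[0,0,0,0,0,7,0],[0,0,0,0,0,7,0],[0,0,0,0,0,7,0],[0,0,0,0,0,7,0],[0,0,0,0,0,7,0]]}}

```text
t: 14.22
tool_pos: [0.597, -0.1037, 0.1603]
tcp_rot: [-0.56, 0.829, -0.002, -0.02]
force: [-0.3, -0.8, 0.4]
finger_gap: -0.0003
```

```bash
python3 -c "
from h import *
go(204,-62,150,70)"
```

```text
t 14.22 unit mm -117.1 -128.0 160.3 ty heading rel unit x 69.9 F unit -0.77 0.3 0.36 gap -0.0003 q [ 0.16  0.32 -0.23  0.02 -1.06 -0.56]
turn(tool,deg) [ 1.13 -2.06 -0.12] then shift mm [-279.1  171.9   10.3]
```

Emit:
{"method": "play_rows", "body": {"increments": [[0,0,0,1.1,-2.1,0,0],[-28,17,0,0,0,0,0],[-28,17,0,0,0,0,0],[-28,17,0,0,0,0,0],[-28,17,0,0,0,0,0],[-28,17,0,0,0,0,0],[-28,17,0,0,0,0,0],[-28,17,0,0,0,0,0],[-28,17,0,0,0,0,0],[-27,17,0,0,0,0,0],[-27,17,0,0,0,0,0],[0,0,0,0,0,0,0]]}}

```text
t: 15.22
tool_pos: [0.5334, 0.2279, 0.1633]
tcp_rot: [-0.551, 0.834, 0.003, -0.001]
force: [-0.6, -0.4, -0.4]
finger_gap: -0.0
```

```bash
python3 - <<'E'
from h import *
go(204,-63,60,70)
b=shot('top','t3.png')
hsv=cv2.cvtColor(b,cv2.COLOR_RGB2HSV)
roi=np.zeros((400,640),np.uint8);roi[185:285,300:415]=255
m=cv2.inRange(hsv,(0,150,60),(6,255,255))&roi
c=max(cv2.findContours(m,0,2)[0],key=cv2.contourArea);M=cv2.moments(c)
p=ray('top',(M['m10']/M['m00'],M['m01']/M['m00']),.054)[:2]-O
v=np.array([p@UX,p@UY])*1e3;print('red unit',v.round(1),'theta',np.degrees(np.arctan2(-(v[1]-52),-(v[0]+60))).round(2))
cv2.imwrite('pics/z4.png',cv2.resize(b[185:285,225:415,::-1],None,fx=4,fy=4,interpolation=cv2.INTER_CUBIC))
E
```

```text
t 15.22 unit mm 212.3 -54.0 163.3 ty heading rel unit x 68.7 F unit -0.39 0.54 -0.36 gap -0.0 q [ 0.74  0.26 -0.29 -0.01 -1.02 -1.14]
turn(tool,deg) [ 0.32  0.14 -1.27] then shift mm [  4.7 -11.3 103.3]
red unit [-59.7 -68.8] theta 90.16
```

View pics/z4.png

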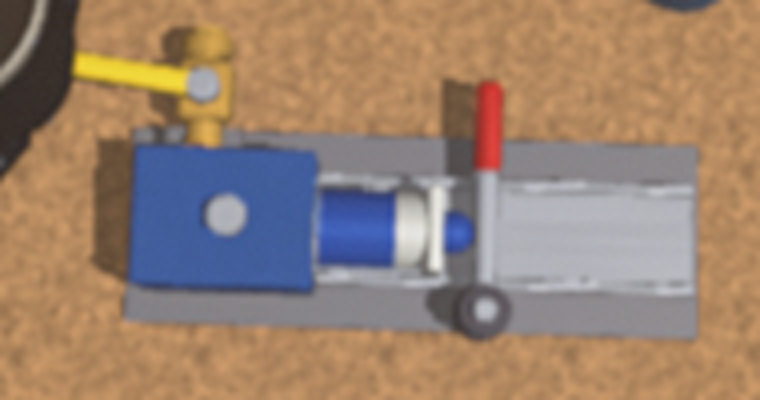

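```bash
python3 - <<'E'
from h import *
b=cv2.imread('pics/t3.png')
z=lambda u,v:(225+(u+.5)/4-.5,185+(v+.5)/4-.5)
for n,u,v,h in [('boss end',474,232,.038),('flange',445,230,.060),('bar left',478,225,.052),('bar right',496,225,.052)]:
    d=ray('top',z(u,v),h)[:2]-O;print(n,(d@UX*1e3).round(1),(d@UY*1e3).round(1))
for r in (241,242,243): print([tuple(int(k) for k in b[r,c,::-1]) for c in range(334,351)])
E
```

```text
boss end -52.3 0.2
flange -32.3 1.4
bar left -53.9 -3.1
bar right -65.5 -3.4
[(231, 230, 225), (179, 183, 198), (100, 116, 173), (62, 89, 169), (60, 89, 171), (62, 89, 173), (61, 89, 173), (59, 85, 168), (59, 79, 151), (80, 83, 115), (125, 124, 129), (162, 163, 167), (182, 184, 190), (187, 190, 198), (179, 180, 187), (175, 177, 183), (175, 177, 184)]
[(231, 230, 225), (180, 184, 202), (101, 119, 181), (65, 95, 181), (66, 97, 184), (70, 103, 189), (67, 99, 187), (62, 90, 177), (56, 78, 157), (75, 82, 120), (123, 122, 128), (163, 163, 168), (182, 184, 190), (188, 190, 197), (178, 180, 187), (175, 177, 184), (176, 178, 185)]
[(232, 231, 225), (179, 185, 201), (101, 121, 184), (66, 97, 184), (69, 102, 190), (72, 106, 195), (70, 103, 192), (62, 93, 181), (59, 82, 161), (78, 83, 123), (124, 124, 130), (163, 163, 168), (182, 185, 191), (187, 190, 197), (178, 180, 187), (175, 177, 183), (176, 178, 185)]
```

Emit:
{"method": "play_rows", "body": {"increments": [[3,-6,0,0,0,-1,0],[0,0,30,0,0,0,0],[0,0,30,0,0,0,0],[0,0,30,0,0,0,0],[0,0,9,0,0,0,0],[0,0,0,0,0,0,0]]}}

```text
t: 15.77
tool_pos: [0.5351, 0.2186, 0.0648]
tcp_rot: [-0.559, 0.829, 0.003, 0.001]
force: [-0.7, 0.3, 1.2]
finger_gap: 0.0001
```

```bash
cat >> h.py <<'E'
def val(off=22.5):
    p,r=st();d=p[:2]-O;x=d@UX*1e3-125;y=d@UY*1e3+85;rho=np.hypot(x,y)
    print('phi',(np.arctan2(-y,x)+np.arcsin(off/rho)).round(3),'r',np.sqrt(rho**2-off**2).round(1))
E
python3 -c "
from h import *
val();go(204,-63,60,70)"
```

```text
t 15.77 unit mm 203.0 -56.0 64.8 ty heading rel unit x 69.8 F unit 0.31 0.66 1.18 gap 0.0001 q [ 0.72  0.36 -0.41 -0.01 -0.8  -1.1 ]
phi -0.082 r 80.1
t 15.77 unit mm 203.0 -56.0 64.8 ty heading rel unit x 69.8 F unit 0.31 0.66 1.18 gap 0.0001 q [ 0.72  0.36 -0.41 -0.01 -0.8  -1.1 ]
turn(tool,deg) [ 0.26  0.29 -0.16] then shift mm [-3.3 -6.2  4.8]
```

Emit:
{"method": "play_rows", "body": {"increments": [[-2.5,-5.5,2,0,0,0,0],[-2.5,-5.5,2,0,0,0,0],[-2.5,-5.5,0,0,0,0,0],[-2.5,-5.5,0,0,0,2,0],[-2.5,-5.5,0,0,0,2,0],[-2,-5.5,0,0,0,2,0]]}}

```text
t: 16.27
tool_pos: [0.5748, 0.2185, 0.0667]
tcp_rot: [-0.514, 0.858, 0.004, 0.002]
force: [-0.3, 1.1, 0.2]
finger_gap: 0.0004
```

```bash
python3 -c "
from h import *
val();go(204,-98,60,60)"
```

```text
t 16.27 unit mm 204.2 -95.7 66.7 ty heading rel unit x 63.7 F unit 1.12 0.38 0.18 gap 0.0004 q [ 0.68  0.41 -0.32 -0.01 -0.83 -1.16]
phi 0.42 r 76.7
t 16.27 unit mm 204.2 -95.7 66.7 ty heading rel unit x 63.7 F unit 1.12 0.38 0.18 gap 0.0004 q [ 0.68  0.41 -0.32 -0.01 -0.83 -1.16]
turn(tool,deg) [0.26 0.4  3.66] then shift mm [-1.  -2.1  6.7]
```

Emit:
{"method": "play_rows", "body": {"increments": [[0,-4,4,0,0,3,0],[-0.5,-4,3,0,0,3,0],[-0.5,-4,0,0,0,3,0],[-0.5,-4,0,0,0,3,0]]}}

```text
t: 16.6
tool_pos: [0.5966, 0.2121, 0.0696]
tcp_rot: [-0.418, 0.909, 0.004, 0.007]
force: [-1.7, 1.3, -0.8]
finger_gap: -0.0003
```

```bash
python3 - <<'E'
from h import *
val();go(194,-122,60,45)
a=env.get_image('scene');cv2.imwrite('pics/z5.png',cv2.resize(a[130:250,270:420,::-1],None,fx=4,fy=4,interpolation=cv2.INTER_CUBIC))
E
```

```text
t 16.6 unit mm 198.6 -117.7 69.6 ty heading rel unit x 51.2 F unit 1.2 1.7 -0.81 gap -0.0003 q [ 0.65  0.43 -0.29 -0.01 -0.84 -1.35]
phi 0.701 r 77.3
t 16.6 unit mm 198.6 -117.7 69.6 ty heading rel unit x 51.2 F unit 1.2 1.7 -0.81 gap -0.0003 q [ 0.65  0.43 -0.29 -0.01 -0.84 -1.35]
turn(tool,deg) [0.09 0.91 6.2 ] then shift mm [ 0.2 -6.3  9.6]
```

View pics/z5.png

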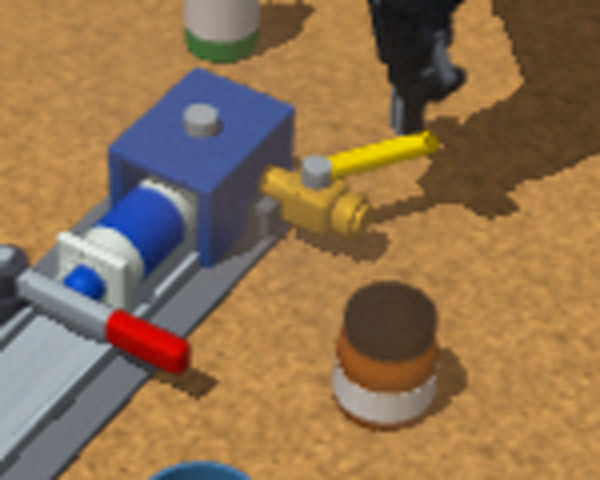

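Emit:
{"method": "play_rows", "body": {"increments": [[0,0,5,0,0.5,0,0],[0,0,4,0,0,0,0],[0,-3,1,0,0,3,0],[0,-3,1,0,0,2,0],[0,0,0,0,0,0,0]]}}

```text
t: 17.07
tool_pos: [0.6066, 0.2079, 0.067]
tcp_rot: [-0.378, 0.926, 0.001, 0.007]
force: [-1.2, -0.5, -0.4]
finger_gap: 0.0002
```

```bash
python3 - <<'E'
from h import *
val();go(194,-122,60,45)
p=np.array([125,-85]);
for z in (.073,):
    for u,v in((432,143),(316,170),(325,163)):
        d=ray('scene',(270+u/4,130+v/4),z)[:2]-O;print((d@UX*1e3).round(1),(d@UY*1e3).round(1))
E
```

```text
t 17.07 unit mm 194.7 -127.8 67.0 ty heading rel unit x 46.3 F unit -0.52 1.17 -0.38 gap 0.0002 q [ 0.64  0.44 -0.27  0.   -0.84 -1.43]
phi 0.829 r 78.6
t 17.07 unit mm 194.7 -127.8 67.0 ty heading rel unit x 46.3 F unit -0.52 1.17 -0.38 gap 0.0002 q [ 0.64  0.44 -0.27  0.   -0.84 -1.43]
turn(tool,deg) [-0.22  0.74  1.29] then shift mm [4.6 3.6 7. ]
190.5 -145.4
118.8 -91.0
128.9 -92.4
```

Emit:
{"method": "play_rows", "body": {"increments": [[0,8,0,0,0,0,0],[0,20,0,0,0,0,0],[0,15,0,0,0,0,0],[0,0,-20,0,0,0,0],[0,0,-40,0,0,0,0],[0,0,-40,0,0,0,0],[0,30,-10,0,0,0,0],[0,30,0,0,0,0,0],[0,0,0,0,0,0,0]]}}

```text
t: 17.82
tool_pos: [0.5274, 0.2869, 0.1798]
tcp_rot: [-0.385, 0.923, -0.0, 0.006]
force: [-0.1, -0.3, -1.1]
finger_gap: -0.0001
```

```bash
python3 - <<'E'
from h import *
st()
for n in('top','scene'):
    b=shot(n,n+'4.png');hsv=cv2.cvtColor(b,cv2.COLOR_RGB2HSV)
    m=cv2.inRange(hsv,(24,150,130),(34,255,255))
    for c in cv2.findContours(m,0,2)[0]:
        if cv2.contourArea(c)<15: continue
        q=np.array([ray(n,p[0],.073 if n=='top' else .07)[:2]-O for p in c]);u=np.c_[q@UX,q@UY]*1e3
        vx,vy,_,_=cv2.fitLine(u.astype(np.float32),2,0,.01,.01).ravel();M=u[np.argmax(np.hypot(*(u-[125,-85]).T))]
        ce=u.mean(0)-[125,-85];print(n,'line',np.arctan2(-vy,vx).round(3),'tip',M.round(1),'phi tip',np.arctan2(-(M[1]+85),M[0]-125).round(3),'phi centroid',np.arctan2(-ce[1],ce[0]).round(3))
    if n=='top': cv2.imwrite('pics/z6.png',cv2.resize(b[140:290,180:430,::-1],None,fx=3,fy=3,interpolation=cv2.INTER_CUBIC))
E
```

```text
t 17.82 unit mm 271.1 -46.2 179.8 ty heading rel unit x 47.2 F unit -0.33 0.06 -1.05 gap -0.0001 q [ 0.83  0.27 -0.24  0.01 -1.05 -1.61]
top line 0.678 tip [ 192.6 -148.8] phi tip 0.756 phi centroid 0.739
scene line 0.64 tip [ 198.5 -144.8] phi tip 0.683 phi centroid 0.85
```

View pics/z6.png

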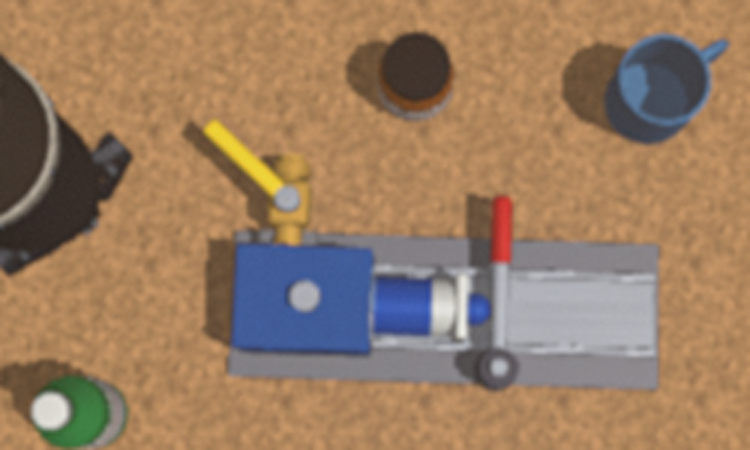

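```bash
python3 - <<'E'
from h import *
def phi(f):
    b=cv2.imread(f)[140:290,180:345];b=cv2.resize(b,None,fx=8,fy=8,interpolation=cv2.INTER_CUBIC)
    h=cv2.cvtColor(b,cv2.COLOR_BGR2HSV);m=cv2.inRange(h,(24,150,110),(34,255,255))
    c=max(cv2.findContours(m,0,2)[0],key=cv2.contourArea);r=np.zeros_like(m);cv2.drawContours(r,[c],0,255,-1)
    ys,xs=np.nonzero(r);q=np.array([ray('top',(180+(x+.5)/8-.5,140+(y+.5)/8-.5),.073)[:2]-O for x,y in zip(xs[::5],ys[::5])])
    u=np.c_[q@UX,q@UY]*1e3;ce=u.mean(0);w,v=np.linalg.eigh(np.cov(u.T));d=v[:,1];d*=np.sign(d[0]);s=(u-ce)@d
    e=ce-[125,-85];print(f,'pca',np.arctan2(-d[1],d[0]).round(3),'centroid',np.arctan2(-e[1],e[0]).round(3),'len',np.ptp(s).round(1),'tip r',(np.hypot(*e)+s.max()).round(1))
phi('pics/t0.png');phi('pics/top4.png')
E
```

```text
pics/t0.png pca 0.135 centroid 0.156 len 81.2 tip r 93.8Traceback (most recent call last):
  File "<stdin>", line 9, in <module>
  File "<stdin>", line 6, in phi
  File "h.py", line 7, in ray
    K,M,t=cal(n);o=-M.T@t;d=M.T@np.linalg.inv(K)@np.array([uv[0],uv[1],1.]);return o+d*(z-o[2])/d[2]
          ~~~^^^
  File "h.py", line 5, in cal
    c=env.calibration(n);K=np.array(c['intrinsics']);M=R.from_rotvec(np.ravel(c['rvec'])).as_matrix();return K,M,np.ravel(c['tvec'])
ValueError: time passes only in moves, steps and waits
```

```bash
python3 - <<'E'
import h
from h import *
C=cal('top');h.cal=lambda n:C
b=cv2.imread('pics/top4.png')[140:290,180:345];b=cv2.resize(b,None,fx=8,fy=8,interpolation=cv2.INTER_CUBIC)
hs=cv2.cvtColor(b,cv2.COLOR_BGR2HSV);m=cv2.inRange(hs,(24,150,110),(34,255,255))
c=max(cv2.findContours(m,0,2)[0],key=cv2.contourArea);r=np.zeros_like(m);cv2.drawContours(r,[c],0,255,-1)
ys,xs=np.nonzero(r);q=np.array([ray('top',(180+(x+.5)/8-.5,140+(y+.5)/8-.5),.073)[:2]-O for x,y in zip(xs[::5],ys[::5])])
u=np.c_[q@UX,q@UY]*1e3;ce=u.mean(0);w,v=np.linalg.eigh(np.cov(u.T));d=v[:,1];d*=np.sign(d[0]);s=(u-ce)@d
e=ce-[125,-85];print('pca',np.arctan2(-d[1],d[0]).round(3),'centroid',np.arctan2(-e[1],e[0]).round(3),'len',np.ptp(s).round(1),'tip r',(np.hypot(*e)+s.max()).round(1))
E
```

```text
pca 0.722 centroid 0.747 len 79.8 tip r 93.2
```

```bash
python3 -c "
from workcell import env
print(env.sign_off())"
```

```text
the job is handed in; nothing more can be done
None
```

The cartridge is clamped on the seal and the valve is about half open. I handed the job in at about 18 s, and the sign-off gave no verdict.

- **Push:** I pushed the cartridge in by its boss and felt the seal at about unit x 39 mm. It slid with roughly 3 N of friction. The push peaked at about 11 N, within the 20 N limit.
- **Clamp:** I swung the lever across, starting to press at about 83° and stopping at about 90°. The handle force rose from about 8 N to 14 N. That means about 13 N on the boss while moving, of which I estimate 8 to 10 N is seal squeeze. After I let go, the camera showed the lever at 90.2°, touching the boss.
- **Valve:** From the top camera the handle stands at about 0.72 to 0.75 rad, against a target of 0.785 and an allowed range of 0.645 to 0.925. Other readings disagreed: a rough outline fit gave 0.68, the coarse scene view gave 0.64 to 0.85, and the fingertip position gave 0.83.
- **Bystanders:** The mug, bottle and jar were not touched. The arm stands clear of everything.

I had no direct reading of the clamp force after letting go, so the final squeeze is inferred from the forces felt and the lever angle.

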